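# Snap the bearing cover home on a micromanipulator drive

## Robot

A 6-joint arm with a two-finger parallel gripper is mounted at the origin on the work surface. World frame = base frame: x ahead of the robot, y to its left, z up, the work surface at z = 0. Lengths are in m, angles in rad, forces in N, time in s.
With the tool pointing down it reaches from about 0.325 to 0.75 m from the base axis. Payload 7.6 kg.
Tool frame: the origin (TCP) lies at the very end of the fingers, on their centre line; the grasp point (between the pads) lies 19 mm behind it; z points along the fingers, y is the direction in which the jaws open and shut (so a half turn about z gives the same grasp; the last joint's range is limited). The gripper opens to 85 mm and grips with 20 to 120 N. Pads are 22 mm wide; open, the fingers measure 114 mm over their backs; the gripper's body (76 mm by 85 mm) begins 54 mm behind the grasp point. The pads swing forward as they close: fully open they stand 13 mm farther back than shut.
Start: joints at [1.144, 0.052, 1.401, -0, 1.689, -0.07], TCP at [0.183, 0.492, 0.231] pointing down, gripper open.
Joint ranges: [-2.9, 2.9], [-0.91, 2.17], [0.12, 2.37], [-1.06, 4.2], [0.26, 2.73], [-2.93, 2.93]. Speed limits (rad/s): [2.57, 2.57, 3.01, 3.14, 3.14, 3.14].

## Interface

Orientations are given as a 3x3 rotation matrix whose columns are the frame's x, y, z axes.
In Python, from cell import r, vision gives the robot as it stands. The module is installed in compiled form; this text tells all that it offers.
- The arm moves only by the tool jog_arm, never from a script. Its arguments are lists of equal length, an entry for each row: "xyz": the shift along the tool's x, y, z in cm, a list of three; "angular": the turn, a rotation vector about the tool's x, y, z in degrees, a list of three; "grip": the closure, from 0 (fully open) to 1 (shut). In form: {"xyz": [[tx, ty, tz], ...], "angular": [[rx, ry, rz], ...], "grip": [grip, ...]}. A call has 1 to 8 rows; each row shifts and turns the pose as measured when the row begins, along the tool's axes as they then stand; what a row does not reach is not made up. A row lasts 1/8 s, in which the tool goes at most 62.5 mm and 10.7 degrees, less where a joint would pass 70% of its speed; a pose out of reach is approached as far as the arm can. A call with a gripper value outside its range is refused whole. The fingers move at their own pace and stop on an object; the grip force is fixed at half the most. Time passes only in rows, so rows that do not move let the fingers close. It gives the time, the measured TCP pose, the force and the opening at its end, in the units of the state.
- r.get_obs(): the state, without advancing time (a new reading comes with each control period).
- vision.read_camera(name): name is "scene" or "top" or "wrist"; returns a dict with "pixels" (420x560x3 uint8, red, green, blue), "depth" (420x560 float32, m along the optical axis (not along the pixel's ray), 0 where there is no reading), "mtx" (3x3 intrinsics, pixels), "R" (3x3) and "t" (3): a world point X has camera coordinates R X + t; the wrist camera has in their place "tool_from_camera" (4x4, takes a point from camera to tool coordinates, whose origin is the TCP and whose axes are the flange's). Camera axes: x right, y down, z forward; pixel columns grow to the right and rows downward; lengths in m; the calibration is good to about 2 mm. A picture is of the moment at which its call begins: read the wrist's pose just before it.
- r.job_done(): hands the job in, once; it reports no verdict.
The state is a dict: "time": time; "qpos": joint angles; "qd": joint speeds; "tau": joint torques, N m; "position": TCP position; "tcp_rot": TCP orientation; "contact_force": force on the tool from outside, world axes, zero at the start; "moment": the same for the moment, N m; "finger_gap": finger opening in m.
Only numpy, scipy, OpenCV 4.12 (cv2) and the standard library are available. Lean on these libraries where they do the work, as an engineer would, in place of code of your own. Each camera call takes 0.05 s, during which the arm holds its last target.

## Task

The aluminium bearing cover lies loose in the round boss of the white drive unit. Take the seating tool out of its black stand, set its foot squarely on the middle of the cover and press straight down, gently and by feel, until the cover clicks home and its flange lies flat on the boss rim; then put the tool back upright in its stand. Press with the tool only, never the fingers, never harder than 50 N, and leave everything else where it is.

Things in the scene. Friction and masses are not known exactly. Their poses are not given: they have to be found in the camera images.
- tool_grip (a point): Seating tool, standing in the stand, 0.25 to 0.4 kg. This point is the centre (half-way up) of its upright round black handle, 26 mm in diameter, 64 mm tall; z up along the tool's axis. Directly below the handle is a steel shoulder disc 60 mm in diameter, 8 mm thick; its underside lies 40 mm below this point and rests on the stand.
- tool: The same tool; origin on the axis at the shoulder's underside, z up. Below the shoulder hangs a stem with a flat round foot, 28 mm in diameter. The foot is screw-set and was left anywhere from 42 to 62 mm below the shoulder's underside (82 to 102 mm below tool_grip); this setting is not measured. It stays as set under load.
- stand_top (a point): Tool stand: fixed black block 90 x 90 x 75 mm with a vertical round hole of 44 mm diameter, 68 mm deep. This point is the centre of the hole's mouth, level with the block's top. The tool's foot hangs in the hole and its shoulder rests on the top, so that tool_grip is 40 mm above this point when the tool is in place.
- boss_rim (a point): Drive unit: fixed white block 130 x 100 x 40 mm with a black motor stub of 42 mm diameter on one end and, in the middle of its top, an upright round aluminium boss, 68 mm outside, 50 mm bore, 26 mm tall. This point is the centre of the boss's rim, 66 mm above the bench. Four sprung lugs in the bore hold the snap-fit cover.
- cover_top (a point): Bearing cover: plain aluminium disc flange 62 mm in diameter, 6 mm thick, on a tapered plug; about 0.1 kg, loose, lying level in the boss's mouth. This point is the centre of its flat upper face, z up. It starts about 11 mm above the rim (flange 5 mm proud); home, it is 6 mm above the rim. Pressed off its middle it tips.
- cover: The same cover; origin at the centre of the plug's lower end, 26 mm below the upper face. Pressing takes a force that rises to about 10 to 16 N over some 3 mm, then lets go as the cover snaps past the lugs, which pull it down the last 1 to 2 mm; there the flange meets the rim, a rigid stop. The force on the cover must never exceed 50 N.
- spare_cover: Bystander: smaller stepped aluminium disc, 48 mm in diameter, 15 mm tall, lying on the bench; origin under its centre.
- bearing: Bystander: steel ring 42 mm in diameter, 12 mm tall, on the bench; origin under its centre.
- dish: Bystander: clear covered dish 64 mm in diameter, 16 mm tall; origin under its centre.
- driver: Bystander: screwdriver 170 mm long, lying on the bench; origin near its middle.
- bottle: Bystander: amber bottle 48 mm in diameter, 100 mm tall; origin under its centre.
- tipbox: Bystander: grey box with clear lid 87 x 122 x 63 mm; origin under its centre.
Mind the look-alikes: they are no part of the job. Leave any purple look-alike of the tool alone.

How it is judged:
On the way, in this order (a step that is already met when the one before it is completed fails the run):
1. the seating tool is lifted out of the stand (z of tool_grip in the frame of stand_top above 0.08 m), for 0.1 s.
2. the cover is home with the tool standing over it (z of cover_top in the frame of boss_rim below 0.0075 m and angle between cover_top's own z axis and vertical below 0.05 rad and horizontal distance between tool_grip and cover_top below 0.015 m), for 0.1 s.
At the end, for the whole second after the job is handed in: The cover is snapped home: its upper face within 1.5 mm of 6 mm above the boss rim, level within 0.05 rad and centred within 4 mm; the tool stands released and at rest in its stand, upright within 0.05 rad, shoulder down on the top (within 3 mm) and within 12 mm of the hole's centre (z of cover_top in the frame of boss_rim between 0.004 and 0.0075 m and horizontal distance between cover_top and boss_rim below 0.004 m and angle between each of cover_top, tool_grip's own z axis and vertical below 0.05 rad and horizontal distance between tool_grip and stand_top below 0.012 m and z of tool_grip in the frame of stand_top below 0.043 m and linear speed of each of tool, cover below 0.02 m/s); the robot touches nothing.
It fails at once if the tool presses the cover with more than 50 N (contact force between tool and cover above 50 N).
It fails at once if the tool presses the cover while leaning more than 0.15 rad (contact force between tool and cover above 4 N and angle between tool_grip's own z axis and vertical above 0.15 rad).
It fails at once if the fingers touch the cover (contact force between the fingers and cover above 1 N).
It fails at once if the arm touches the cover (contact force between the arm and cover above 1 N).
It fails at once if a bystander is moved by more than 20 mm (distance of any of spare_cover, bearing, dish, driver, bottle, tipbox from where it was at the start of the episode above 0.02 m).
It also fails if it takes over 45 s, if anything falls off the work surface, if the arm or the gripper's body presses on something with over 40 N, if the wrist force passes 120 N, or if a joint passes its speed limit or range.

## Working session

There is one attempt and no reset: what is moved stays moved. The work goes in short steps, Python scripts to look and compute and a tool call to move; the robot and the scene stay as the last step left them, time stands still between calls to the robot, and variables do not carry over. Pictures are saved under pics/ and viewed, and the job is handed in when it is done.

Besides the shell and the picture viewer there is one more tool, called after ">>>" as name(argument=value, ...) on one line, values as JSON. jog_arm: Moves the arm, as the interface text tells. Its arguments: {"type":"object","properties":{"xyz":{"type":"array","items":{"type":"array","items":{"type":"number"}}},"angular":{"type":"array","items":{"type":"array","items":{"type":"number"}}},"grip":{"type":"array","items":{"type":"number"}}},"required":["xyz","angular","grip"]}

```bash
mkdir -p pics; python3 - <<'E'
from cell import r,vision
import cv2,numpy as np
o=r.get_obs();print(o)
for n in ["scene","top","wrist"]:
    c=vision.read_camera(n);cv2.imwrite(f"pics/{n}0.png",c["pixels"][:,:,::-1]);np.savez(f"{n}0.npz",**c)
    print(n,c["mtx"].tolist(),{k:np.round(c[k],3).tolist() for k in c if k in("R","t","tool_from_camera")})
E
```

```text
{'time': 0.0, 'qpos': array([ 1.14367490e+00,  5.28299042e-02,  1.40176191e+00, -1.35627255e-06,
        1.68860674e+00, -7.02913001e-02]), 'qd': array([ 0.00039798, -0.00119629, -0.00161758, -0.00073245,  0.0003827 ,
        0.00036262]), 'tau': array([-1.26856077e-03, -3.81660390e+01, -3.60187984e+01, -2.31084978e-04,
        6.22810854e-03, -1.58722349e-05]), 'position': array([0.18322951, 0.49165213, 0.23045725]), 'tcp_rot': array([[-9.37008692e-01,  3.49305412e-01, -6.64023549e-04],
       [ 3.49306025e-01,  9.37007558e-01, -1.46218979e-03],
       [ 1.11444278e-04, -1.60203197e-03, -9.99998711e-01]]), 'contact_force': array([ 0.38831088, -0.40069185,  0.09616648]), 'moment': array([0.01787194, 0.00931587, 0.05842957]), 'finger_gap': 0.08512154568532122}
scene [[546.283221331239, 0.0, 279.3336887546919], [0.0, 546.283221331239, 203.22570928255487], [0.0, 0.0, 1.0]] {'R': [[-0.155, 0.988, -0.001], [0.747, 0.117, -0.655], [-0.647, -0.102, -0.756]], 't': [0.112, -0.374, 1.749]}
top [[433.22761343205656, 0.0, 279.0534055738429], [0.0, 433.22761343205656, 209.94250970626246], [0.0, 0.0, 1.0]] {'R': [[0.028, -1.0, -0.003], [-0.999, -0.028, -0.036], [0.036, 0.004, -0.999]], 't': [-0.04, 0.561, 1.106]}
wrist [[374.6080345242412, 0.0, 277.3051884365519], [0.0, 374.6080345242412, 206.76542593095596], [0.0, 0.0, 1.0]] {'tool_from_camera': [[-0.0, -0.964, -0.267, 0.068], [1.0, -0.0, 0.0, 0.0], [-0.001, -0.267, 0.964, -0.142], [0.0, 0.0, 0.0, 1.0]]}
```

View pics/scene0.png

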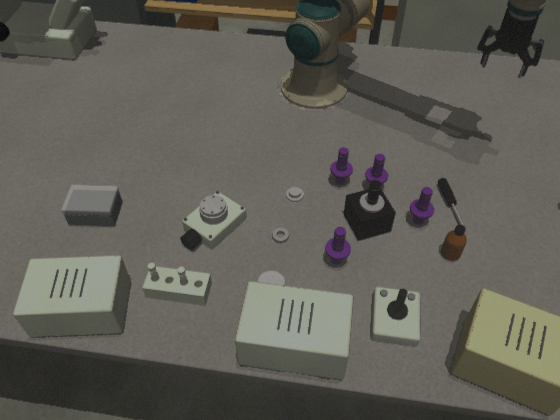

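View pics/top0.png

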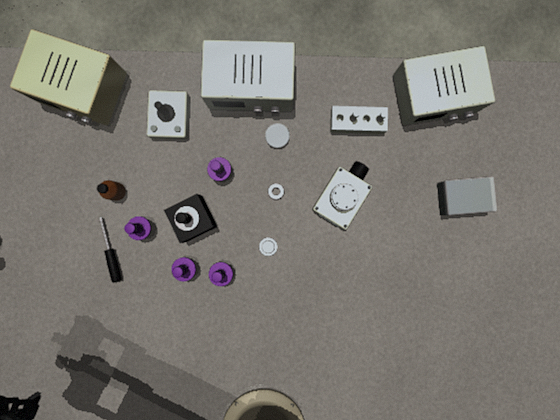

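View pics/wrist0.png

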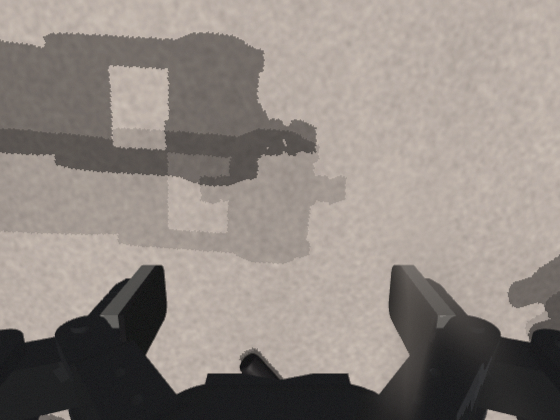

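The scene view has the black stand at about (368,213), ringed by four purple decoys, and the drive unit at (213,213). In the top view the stand is at (190,218) and the cover at (344,197). Next I measure them.

```bash
cat > h.py <<'E'
import numpy as np,cv2
def load(n): return dict(np.load(n+".npz"))
def cloud(c):
    d=c["depth"];K=c["mtx"];v,u=np.mgrid[:d.shape[0],:d.shape[1]]
    p=np.stack([(u-K[0,2])/K[0,0]*d,(v-K[1,2])/K[1,1]*d,d],-1)
    return (p-c["t"])@c["R"] 
E
python3 - <<'E'
from h import *
for n in ["top0","scene0"]:
    c=load(n);P=cloud(c);hsv=cv2.cvtColor(c["pixels"],cv2.COLOR_RGB2HSV)
    ok=c["depth"]>0
    def rep(name,m):
        if m.sum()<3: print(n,name,"few",m.sum());return
        q=P[m];(cx,cy),rad=cv2.minEnclosingCircle(q[:,:2].astype(np.float32))
        print(n,name,m.sum(),"mean",q.mean(0).round(4),"circ",round(cx,4),round(cy,4),round(rad,4),"mm",q.min(0).round(3),q.max(0).round(3))
    box={"top0":((slice(185,250),slice(155,222)),(slice(155,235),slice(305,380))),"scene0":((slice(175,245),slice(335,402)),(slice(185,255),slice(175,250)))}[n]
    for nm,b in zip(("stand","unit"),box):
        M=np.zeros(ok.shape,bool);M[b]=1;M&=ok
        z=P[...,2]; pur=(hsv[...,0]>125)&(hsv[...,0]<165)&(hsv[...,1]>80)
        if nm=="stand":
            rep("blocktop",M&~pur&(abs(z-.075)<.004)); rep("shoulder",M&~pur&(abs(z-.083)<.004)); rep("handtop",M&~pur&(z>.135))
            rep("handside",M&~pur&(z>.095)&(z<.135))
        else:
            rep("cover",M&(abs(z-.077)<.004)&(z>.072)); rep("rim",M&(z>.062)&(z<.070)); rep("unit",M&(abs(z-.04)<.004))
    z=P[...,2]
    m=(pur&ok&(z>.02)).astype(np.uint8);k,l,s,ce=cv2.connectedComponentsWithStats(m)
    for i in range(1,k):
        if s[i,4]>20: rep("pur",l==i); q=P[l==i];rep("  purtop",(l==i)&(z>q[:,2].max()-.008))
E
```

```text
top0 blocktop 861 mean [0.5355 0.192  0.0757] circ 0.535 0.1942 0.0628 mm [0.475 0.134 0.071] [0.595 0.253 0.079]
top0 shoulder 352 mean [0.5334 0.1926 0.0832] circ 0.5373 0.1961 0.0599 mm [0.48  0.139 0.079] [0.59  0.254 0.087]
top0 handtop 107 mean [0.5348 0.1955 0.1468] circ 0.5351 0.1968 0.0132 mm [0.523 0.184 0.136] [0.546 0.208 0.151]
top0 handside 37 mean [0.5347 0.1869 0.1129] circ 0.5356 0.1935 0.0122 mm [0.524 0.184 0.096] [0.548 0.196 0.132]
top0 cover 488 mean [ 0.597  -0.1834  0.0776] circ 0.5974 -0.1834 0.0311 mm [ 0.568 -0.213  0.073] [ 0.627 -0.154  0.081]
top0 rim 84 mean [ 0.5917 -0.1734  0.0663] circ 0.5977 -0.1833 0.0341 mm [ 0.564 -0.217  0.062] [ 0.63  -0.151  0.07 ]
top0 unit 1415 mean [ 0.6033 -0.1856  0.0405] circ 0.608 -0.1892 0.0882 mm [ 0.52  -0.257  0.036] [ 0.69  -0.112  0.044]
top0 pur 403 mean [0.6567 0.1255 0.0664] circ 0.6599 0.1286 0.0301 mm [0.631 0.1   0.043] [0.688 0.156 0.118]
top0   purtop 86 mean [0.6601 0.1276 0.1145] circ 0.6601 0.1278 0.0129 mm [0.648 0.117 0.111] [0.671 0.14  0.118]
top0 pur 440 mean [0.5067 0.3176 0.0688] circ 0.5071 0.32
[... 2470 characters left out ...]
0.522 0.336 0.117]
scene0 pur 332 mean [0.5166 0.3223 0.055 ] circ 0.5076 0.3216 0.032 mm [0.476 0.294 0.041] [0.538 0.351 0.1  ]
scene0   purtop 12 mean [0.5203 0.3239 0.0946] circ 0.5185 0.3232 0.0085 mm [0.518 0.315 0.092] [0.522 0.332 0.1  ]
scene0 pur 87 mean [0.6635 0.1283 0.1114] circ 0.6618 0.1297 0.0138 mm [0.65  0.117 0.103] [0.674 0.14  0.117]
scene0   purtop 75 mean [0.6626 0.1282 0.1121] circ 0.6618 0.1297 0.0138 mm [0.65  0.117 0.109] [0.674 0.14  0.117]
scene0 pur 358 mean [0.6695 0.129  0.0544] circ 0.6631 0.1295 0.0311 mm [0.636 0.1   0.041] [0.693 0.158 0.098]
scene0   purtop 14 mean [0.6732 0.1285 0.0936] circ 0.6722 0.1288 0.0088 mm [0.67  0.12  0.091] [0.676 0.137 0.098]
```

```bash
python3 - <<'E'
import cv2
a=cv2.imread("pics/top0.png")
x=cv2.resize(a[140:300,90:290],None,fx=4,fy=3.7,interpolation=cv2.INTER_CUBIC)
cv2.imwrite("pics/topz.png",x[:600,:800])
E
```

```text
(no output)
```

View pics/topz.png

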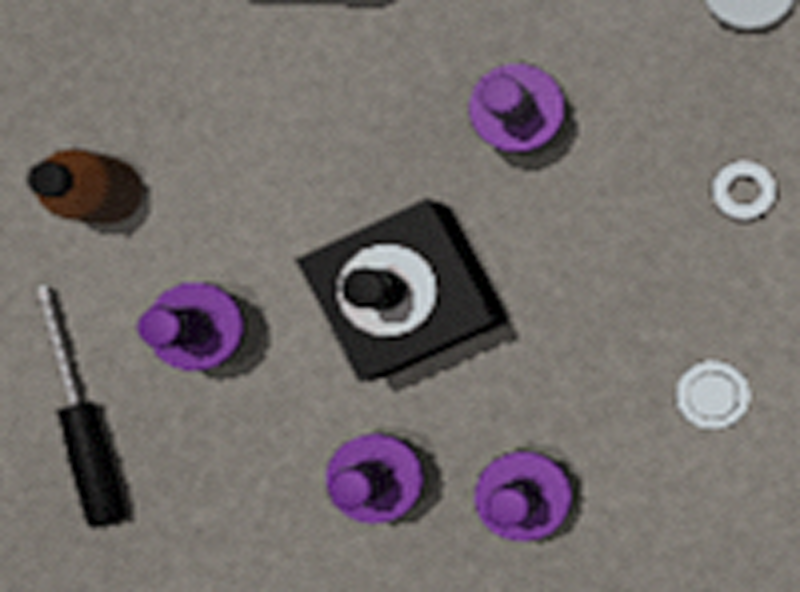

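Depth puts the handle top at about (0.536, 0.196, 0.147) and the cover top at about (0.598, -0.183, 0.0775). Both agree with the given sizes. I'll move most of the way above the tool.

>>> jog_arm(xyz=[[-5.2, -1.85, 0], [-5.2, -1.85, 0], [-5.2, -1.85, 0], [-5.2, -1.85, 0], [-5.2, -1.85, 0], [-5.2, -1.85, 0], [-5.2, -1.85, 0], [-5, -1.8, 0]], angular=[[0, 0, 0], [0, 0, 0], [0, 0, 0], [0, 0, 0], [0, 0, 0], [0, 0, 0], [0, 0, 0], [0, 0, 0]], grip=[0, 0, 0, 0, 0, 0, 0, 0])

```text
time: 1.15
position: [0.5271, 0.2025, 0.2281]
tcp_rot: [[-0.94, 0.342, -0.003], [0.342, 0.94, -0.003], [0.002, -0.004, -1.0]]
contact_force: [-0.5, 0.5, 0.7]
finger_gap: 0.0853
```

```bash
cat >> h.py <<'E'
def wcloud(c,o):
    d=c["depth"];K=c["mtx"];v,u=np.mgrid[:d.shape[0],:d.shape[1]]
    p=np.stack([(u-K[0,2])/K[0,0]*d,(v-K[1,2])/K[1,1]*d,d],-1)
    T=c["tool_from_camera"];q=p@T[:3,:3].T+T[:3,3]
    return q, q@o["tcp_rot"].T+o["position"]
E
python3 - <<'E'
from h import *
from cell import r,vision
o=r.get_obs();c=vision.read_camera("wrist");print(o["position"],o["tcp_rot"].round(4).tolist())
cv2.imwrite("pics/w1.png",c["pixels"][:,:,::-1])
q,P=wcloud(c,o);ok=c["depth"]>0
z=P[...,2];near=np.hypot(P[...,0]-.536,P[...,1]-.196)<.05
for a,b in ((.138,.155),(.09,.138),(.080,.087),(.072,.078)):
    m=ok&near&(z>a)&(z<b);
    if m.sum()>5:
        (x,y),R=cv2.minEnclosingCircle(P[m][:,:2].astype(np.float32));print(a,b,m.sum(),P[m].mean(0).round(4),x,y,R,"tool",q[m].mean(0).round(4), np.argwhere(m).mean(0))
        if a==.138 or a==.08:
            h,_=np.histogram(P[m][:,2],20);print(np.median(P[m][:,2]))
E
```

```text
[0.52709324 0.2025316  0.22812267] [[-0.9397, 0.342, -0.0033], [0.342, 0.9397, -0.0026], [0.0022, -0.0036, -1.0]]
0.138 0.155 1264 [0.5329 0.1996 0.1454] 0.5341507196426392 0.19915235042572021 0.012943615205585957 tool [-0.0067 -0.0005  0.0827] [225.44699367 276.05063291]
0.14578788580985075
0.09 0.138 557 [0.5249 0.2028 0.1167] 0.533709704875946 0.19930307567119598 0.013368017040193081 tool [ 1.900e-03 -1.000e-04  1.115e-01] [201.12387792 276.70556553]
0.08 0.087 2608 [0.5272 0.2018 0.082 ] 0.534136950969696 0.19916686415672302 0.029867801815271378 tool [-7.000e-04 -1.000e-04  1.461e-01] [192.8404908  276.78642638]
0.08199211076125071
0.072 0.078 6047 [0.5316 0.1958 0.0741] 0.535973846912384 0.19600659608840942 0.050060346722602844 tool [-0.0068 -0.0042  0.1541] [197.27881594 271.75541591]
```

View pics/w1.png

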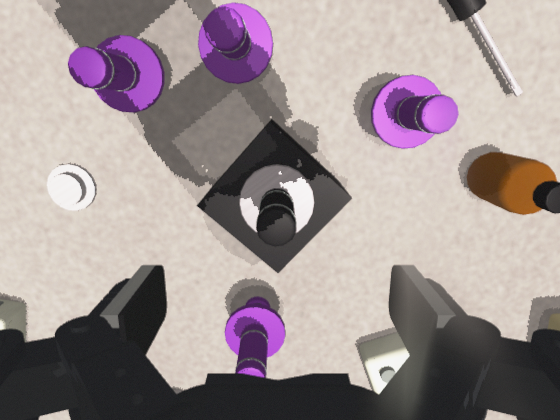

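The wrist view shows the black handle top at pixel (276,225) and the shoulder at (277,193), which is about 7.5 mm along -x of the tool. I'll align, descend and grip.

>>> jog_arm(xyz=[[-0.7, 0, 0], [0, 0, 4], [0, 0, 4], [0, 0, 3.5], [0, 0, 1.5]], angular=[[-0.2, -0.13, 0], [0, 0, 0], [0, 0, 0], [0, 0, 0], [0, 0, 0]], grip=[0, 0, 0, 0, 0])

```text
time: 1.82
position: [0.5381, 0.1963, 0.0946]
tcp_rot: [[-0.938, 0.346, 0.004], [0.346, 0.938, -0.001], [-0.004, 0.0, -1.0]]
contact_force: [1.1, -0.3, -0.1]
finger_gap: 0.0853
```

>>> jog_arm(xyz=[[0.35, 0.1, -0.3], [0, 0, 0]], angular=[[0, 0.24, 0], [0, 0, 0]], grip=[0, 0])

```text
time: 2.08
position: [0.535, 0.1995, 0.099]
tcp_rot: [[-0.939, 0.345, 0.001], [0.345, 0.939, 0.001], [-0.0, 0.001, -1.0]]
contact_force: [-0.3, 0.3, 0.9]
finger_gap: 0.0851
```

>>> jog_arm(xyz=[[0, 0, 0], [0, 0, 0], [0, 0, 0], [0, 0, 0], [0, 0, 0], [0, 0, 0]], angular=[[0, 0, 0], [0, 0, 0], [0, 0, 0], [0, 0, 0], [0, 0, 0], [0, 0, 0]], grip=[1, 1, 1, 1, 1, 1])

```text
time: 2.82
position: [0.5367, 0.1999, 0.1027]
tcp_rot: [[-0.939, 0.345, 0.006], [0.345, 0.939, 0.002], [-0.005, 0.004, -1.0]]
contact_force: [-0.1, -0.2, 0.2]
finger_gap: 0.0248
```

>>> jog_arm(xyz=[[0, 0, -1.5], [0, 0, -3], [0, 0, -4], [0, 0, -4], [0, 0, -3]], angular=[[0, 0, 0], [0, 0, 0], [0, 0, 0], [0, 0, 0], [0, 0, 0]], grip=[1, 1, 1, 1, 1])

```text
time: 3.45
position: [0.5334, 0.199, 0.2592]
tcp_rot: [[-0.939, 0.345, -0.005], [0.345, 0.939, -0.001], [0.004, -0.002, -1.0]]
contact_force: [-0.3, -0.6, -3.6]
finger_gap: 0.0245
```

```bash
python3 - <<'E'
from cell import r,vision
import cv2,numpy as np
o=r.get_obs();print(o["position"],o["tcp_rot"].round(4).tolist(),o["contact_force"],o["finger_gap"])
c=vision.read_camera("scene");np.savez("scene2.npz",**c);cv2.imwrite("pics/s2.png",cv2.resize(c["pixels"][100:260,300:480,::-1],None,fx=3.7,fy=3.7))
E
```

```text
[0.53340484 0.19900122 0.25923631] [[-0.9387, 0.3446, -0.0046], [0.3446, 0.9387, -0.0007], [0.0041, -0.0022, -1.0]] [-0.29227215 -0.6453465  -3.62729204] 0.02449663459375326
```

View pics/s2.png

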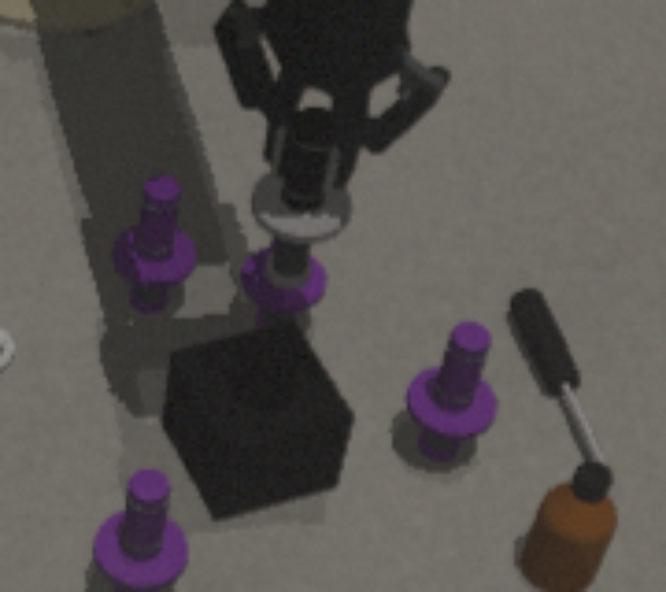

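The scene view shows the tool held upright and clear of the stand: shoulder at crop (302,205), foot near (290,275). Next I carry it toward the cover.

>>> jog_arm(xyz=[[-1, -2.4, 0], [-2.2, -4.5, 0], [-2.2, -4.5, 0], [-2.2, -4.5, 0], [-2.2, -4.5, 0], [-2.2, -4.5, 0], [-2.2, -4.5, 0], [-1.5, -3.5, 0]], angular=[[-0.13, -0.23, 0], [0, 0, 0], [0, 0, 0], [0, 0, 0], [0, 0, 0], [0, 0, 0], [0, 0, 0], [0, 0, 0]], grip=[1, 1, 1, 1, 1, 1, 1, 1])

```text
time: 4.5
position: [0.5681, -0.1713, 0.2595]
tcp_rot: [[-0.941, 0.339, 0.002], [0.339, 0.941, 0.005], [-0.0, 0.005, -1.0]]
contact_force: [-0.0, 0.3, -3.4]
finger_gap: 0.0249
```

```bash
cat > look.py <<'E'
import sys
from h import *
from cell import r,vision
k=sys.argv[1]
o=r.get_obs();c=vision.read_camera("wrist");print(o["time"],o["position"],o["tcp_rot"].round(4).tolist(),o["contact_force"].round(2))
cv2.imwrite(f"pics/w{k}.png",c["pixels"][:,:,::-1]);np.savez(f"w{k}.npz",**c)
q,P=wcloud(c,o);ok=c["depth"]>0;z=P[...,2]
near=np.hypot(P[...,0]-.598,P[...,1]+.183)<.045
for a,b in ((.073,.082),(.062,.070)):
    m=ok&near&(z>a)&(z<b)
    if m.sum()>5:
        (x,y),R=cv2.minEnclosingCircle(P[m][:,:2].astype(np.float32));print(a,b,m.sum(),P[m].mean(0).round(4),round(x,4),round(y,4),round(R,4))
s=vision.read_camera("scene");np.savez(f"s{k}.npz",**s)
cv2.imwrite(f"pics/s{k}.png",cv2.resize(s["pixels"][80:280,140:340,::-1],None,fx=3,fy=3))
E
python3 look.py 3
```

```text
4.5 [ 0.56812354 -0.17132905  0.25948518] [[-0.9409, 0.3386, 0.002], [0.3386, 0.9409, 0.0046], [-0.0003, 0.005, -1.0]] [-0.02  0.33 -3.39]
0.073 0.082 79 [ 0.5698 -0.1722  0.0755] 0.5716 -0.173 0.0148
0.062 0.07 269 [ 0.5704 -0.1725  0.0647] 0.5784 -0.1749 0.027
```

View pics/w3.png

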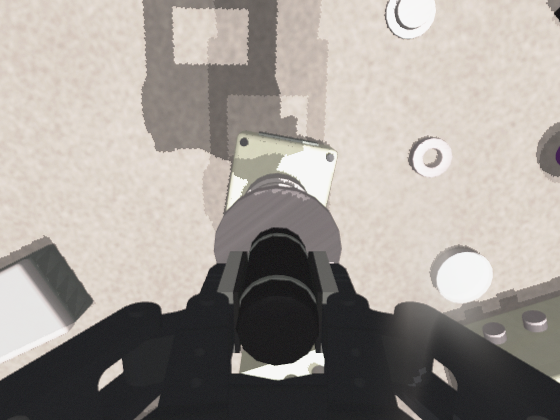

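View pics/s3.png

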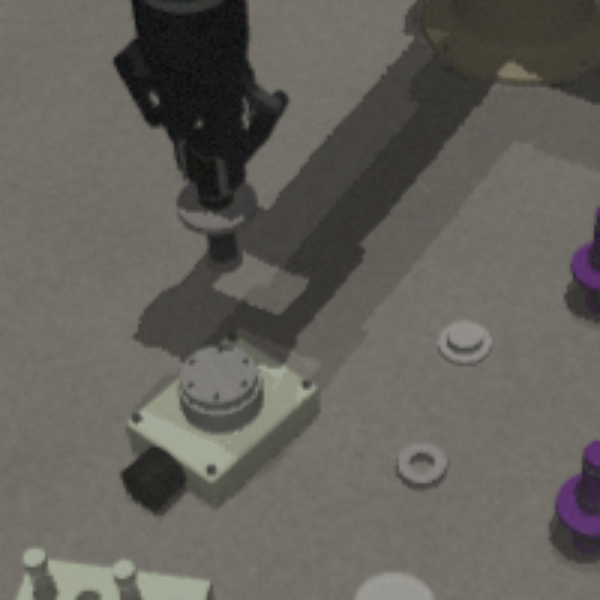

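The shoulder at (277,240) hides the cover in the wrist view. I'll sidestep about 8 cm so the wrist camera sees the cover beside the tool.

>>> jog_arm(xyz=[[0, 4, 0], [0, 4, 0], [0, 0, 0]], angular=[[0, 0, 0], [0, 0, 0], [0, 0, 0]], grip=[1, 1, 1])

```text
time: 4.97
position: [0.595, -0.0958, 0.2569]
tcp_rot: [[-0.939, 0.344, -0.003], [0.344, 0.939, 0.006], [0.004, 0.004, -1.0]]
contact_force: [0.6, -0.1, -3.7]
finger_gap: 0.0248
```

```bash
cat >> look.py <<'E'
# shoulder in tool frame
m=ok&(q[...,2]>.015)&(q[...,2]<.06)&(np.hypot(q[...,0],q[...,1])<.04)
hist,e=np.histogram(q[...,2][m],18);print("sh z hist",hist.tolist(),e[0].round(4),e[-1].round(4))
E
python3 look.py 4
```

```text
4.975 [ 0.59497774 -0.09581289  0.25685722] [[-0.9388, 0.3444, -0.0027], [0.3444, 0.9388, 0.0056], [0.0044, 0.0043, -1.0]] [ 0.57 -0.14 -3.74]
0.073 0.082 3500 [ 0.5964 -0.1812  0.076 ] 0.5975 -0.1815 0.0314
0.062 0.07 406 [ 0.5787 -0.1651  0.0646] 0.5971 -0.1808 0.0336
sh z hist [20, 33, 24, 11, 12, 140, 1215, 2533, 1496, 284, 54, 30, 35, 32, 34, 30, 11, 3] 0.015 0.0282
```

View pics/w4.png

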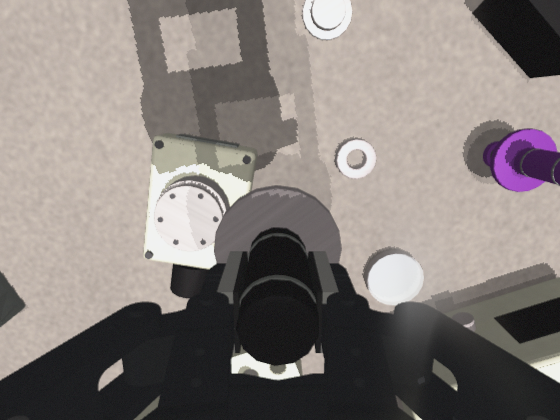

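```bash
python3 - <<'E'
from h import *
from scipy.optimize import least_squares
o=dict(position=np.zeros(3),tcp_rot=np.eye(3))
for k in "34":
    c=load("w"+k);q,_=wcloud(c,o)
    m=(c["depth"]>0)&(q[...,2]>.0175)&(q[...,2]<.0235)&(np.hypot(q[...,0],q[...,1])<.04)
    m=cv2.morphologyEx(m.astype(np.uint8),cv2.MORPH_OPEN,np.ones((3,3)))
    n,l,s,_=cv2.connectedComponentsWithStats(m);i=1+np.argmax(s[1:,4]);M=l==i
    p=q[M];A=np.c_[p[:,:2],np.ones(len(p))];co=np.linalg.lstsq(A,p[:,2],rcond=None)[0]
    print(M.sum(),"plane slope",co.round(4),p.min(0).round(4),p.max(0).round(4))
    cs=max(cv2.findContours(M.astype(np.uint8),0,cv2.CHAIN_APPROX_NONE)[0],key=len)[:,0]
    e=q[cs[:,1],cs[:,0]]
    e=e[(np.hypot(*e[:,:2].T)>.026)]
    f=least_squares(lambda x:np.hypot(e[:,0]-x[0],e[:,1]-x[1])-.030,[0,0],loss="soft_l1",f_scale=.0005)
    print(len(e),"centre tool",f.x.round(4),np.abs(f.fun).mean())
E
```

```text
5740 plane slope [0.0014 0.0004 0.0206] [-0.0046 -0.0295  0.0175] [0.0316 0.0302 0.0235]
223 centre tool [0.0013 0.0003] 0.00044694157376604977
5738 plane slope [0.0012 0.0009 0.0206] [-0.0044 -0.0294  0.0177] [0.0317 0.0301 0.0235]
226 centre tool [0.0013 0.0002] 0.0004352035722056983
```

The shoulder centre is about 1 mm from the TCP and square to it. By wrist camera the cover is at (0.5975, -0.1815), and the top view agrees within 2 mm. I'll go over its centre.

>>> jog_arm(xyz=[[-1.6, -4, 0], [-1.7, -4, 0], [0, 0, 0]], angular=[[0.25, -0.26, 0], [0, 0, 0], [0, 0, 0]], grip=[1, 1, 1])

```text
time: 5.45
position: [0.5965, -0.1882, 0.2563]
tcp_rot: [[-0.938, 0.348, -0.001], [0.348, 0.938, -0.002], [0.0, -0.002, -1.0]]
contact_force: [0.5, 0.2, -2.6]
finger_gap: 0.0245
```

```bash
python3 -c "
from cell import r
o=r.get_obs();print(o['position'],o['tcp_rot'].round(4).tolist(),o['contact_force'],o['qd'].round(4))"
```

```text
[ 0.59652881 -0.18815872  0.25634   ] [[-0.9377, 0.3476, -0.001], [0.3476, 0.9377, -0.0015], [0.0004, -0.0018, -1.0]] [ 0.54595342  0.16496831 -2.62607373] [ 0.0353 -0.0198  0.0186  0.0257  0.0073  0.0075]
```

>>> jog_arm(xyz=[[0, 0.6, 3], [0, 0, 3], [0, 0, 0]], angular=[[0, 0, 0], [0, 0, 0], [0, 0, 0]], grip=[1, 1, 1])

```text
time: 5.82
position: [0.5977, -0.1832, 0.1954]
tcp_rot: [[-0.937, 0.35, -0.001], [0.35, 0.937, -0.001], [0.0, -0.001, -1.0]]
contact_force: [-0.2, 0.7, -3.8]
finger_gap: 0.0246
```

```bash
python3 look.py 5; python3 - <<'E'
import cv2;from h import *
c=load("s5");p=c["pixels"][120:250,170:270,::-1];cv2.imwrite("pics/s5z.png",cv2.resize(p,None,fx=4.5,fy=4.5))
E
```

```text
5.825 [ 0.59765274 -0.18321099  0.19537528] [[-0.9367, 0.3501, -0.0006], [0.3501, 0.9367, -0.001], [0.0002, -0.0012, -1.0]] [-0.24  0.67 -3.8 ]
0.073 0.082 2098 [ 0.5819 -0.1749  0.0761] 0.5962 -0.1808 0.0309
0.062 0.07 603 [ 0.5769 -0.1739  0.0647] 0.5968 -0.1809 0.0339
sh z hist [26, 25, 27, 16, 5, 122, 1078, 2442, 1613, 396, 59, 32, 31, 37, 37, 25, 17, 7] 0.015 0.028
```

View pics/s5z.png

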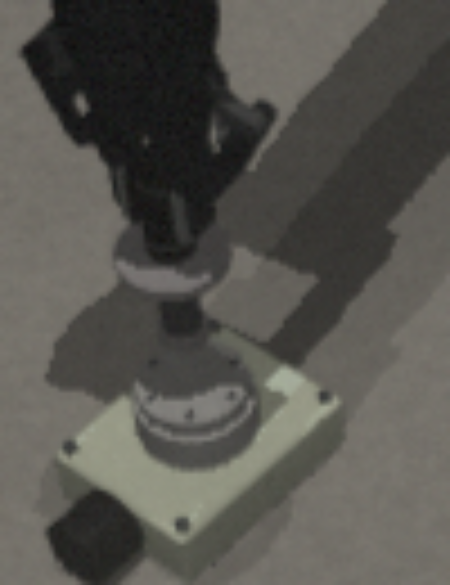

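The scene view shows the tool hanging square over the boss, with the foot above the cover. Now a slow approach.

>>> jog_arm(xyz=[[0, 0.1, 1.2], [0, 0, 0.5], [0, 0, 0.3], [0, 0, 0.3], [0, 0, 0.3]], angular=[[0, 0, 0], [0, 0, 0], [0, 0, 0], [0, 0, 0], [0, 0, 0]], grip=[1, 1, 1, 1, 1])

```text
time: 6.55
position: [0.6009, -0.183, 0.1756]
tcp_rot: [[-0.937, 0.35, 0.011], [0.35, 0.937, -0.005], [-0.012, -0.001, -1.0]]
contact_force: [0.3, 0.2, -3.5]
finger_gap: 0.0246
```

>>> jog_arm(xyz=[[0.3, 0, 0.1]], angular=[[-0.05, 0.6, 0]], grip=[1])

```text
time: 6.68
position: [0.5979, -0.1819, 0.1743]
tcp_rot: [[-0.937, 0.35, 0.001], [0.35, 0.937, -0.001], [-0.001, -0.0, -1.0]]
contact_force: [0.1, 0.3, -3.6]
finger_gap: 0.0244
```

>>> jog_arm(xyz=[[0, 0, 0.1]], angular=[[0, 0, 0]], grip=[1])

```text
time: 6.8
position: [0.5978, -0.1819, 0.1733]
tcp_rot: [[-0.937, 0.35, 0.001], [0.35, 0.937, -0.0], [-0.001, -0.0, -1.0]]
contact_force: [0.2, 0.3, -3.7]
finger_gap: 0.0242
```

Single-row calls behave accurately. I'll continue down in small steps, watching the force.

>>> jog_arm(xyz=[[0, 0, 0.2], [0, 0, 0.2]], angular=[[0, 0, 0], [0, 0, 0]], grip=[1, 1])

```text
time: 7.05
position: [0.598, -0.1819, 0.1693]
tcp_rot: [[-0.937, 0.35, 0.001], [0.35, 0.937, -0.001], [-0.001, -0.0, -1.0]]
contact_force: [1.0, -0.5, -4.4]
finger_gap: 0.025
```

>>> jog_arm(xyz=[[0, 0, 0.15]], angular=[[0, 0, 0]], grip=[1])

```text
time: 7.18
position: [0.5979, -0.182, 0.1676]
tcp_rot: [[-0.937, 0.35, 0.001], [0.35, 0.937, -0.001], [-0.001, -0.0, -1.0]]
contact_force: [1.0, 0.0, -2.6]
finger_gap: 0.0248
```

>>> jog_arm(xyz=[[0, 0, 0.15]], angular=[[0, 0, 0]], grip=[1])

```text
time: 7.3
position: [0.598, -0.1819, 0.166]
tcp_rot: [[-0.937, 0.35, 0.001], [0.35, 0.937, -0.001], [-0.001, -0.0, -1.0]]
contact_force: [-0.2, -0.1, -3.7]
finger_gap: 0.0247
```

>>> jog_arm(xyz=[[0, 0, 0.15], [0, 0, 0.15]], angular=[[0, 0, 0], [0, 0, 0]], grip=[1, 1])

```text
time: 7.55
position: [0.598, -0.1819, 0.1628]
tcp_rot: [[-0.937, 0.35, 0.001], [0.35, 0.937, -0.001], [-0.001, -0.0, -1.0]]
contact_force: [-0.5, -0.0, -3.0]
finger_gap: 0.0245
```

```bash
python3 look.py 6 | head -1; python3 - <<'E'
import cv2;from h import *
c=load("s6");p=c["pixels"][160:240,180:250,::-1];cv2.imwrite("pics/s6z.png",cv2.resize(p,None,fx=7,fy=7,interpolation=cv2.INTER_CUBIC))
E
```

```text
7.55 [ 0.59796051 -0.18193337  0.1628283 ] [[-0.9369, 0.3497, 0.0012], [0.3497, 0.9369, -0.0006], [-0.0013, -0.0002, -1.0]] [-0.46 -0.   -3.03]
```

View pics/s6z.png

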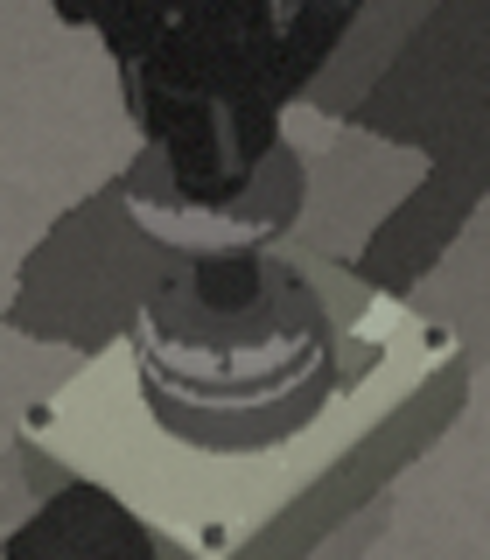

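The foot at crop (228,290) sits over the middle of the cover and is very close to it. I'll go on in 1 to 1.5 mm steps.

>>> jog_arm(xyz=[[0, 0, 0.15]], angular=[[0, 0, 0]], grip=[1])

```text
time: 7.78
position: [0.598, -0.1819, 0.1613]
tcp_rot: [[-0.937, 0.35, 0.001], [0.35, 0.937, -0.001], [-0.001, -0.0, -1.0]]
contact_force: [-1.2, 0.2, -3.0]
finger_gap: 0.0249
```

>>> jog_arm(xyz=[[0, 0, 0.15]], angular=[[0, 0, 0]], grip=[1])

```text
time: 7.9
position: [0.5981, -0.182, 0.1603]
tcp_rot: [[-0.937, 0.35, 0.002], [0.35, 0.937, -0.001], [-0.002, -0.0, -1.0]]
contact_force: [-0.3, 0.6, 1.6]
finger_gap: 0.0244
```

>>> jog_arm(xyz=[[0, 0, 0.12]], angular=[[0, 0, 0]], grip=[1])

```text
time: 8.02
position: [0.5984, -0.1821, 0.1601]
tcp_rot: [[-0.937, 0.35, 0.003], [0.35, 0.937, -0.001], [-0.003, -0.0, -1.0]]
contact_force: [-1.2, 0.9, 3.7]
finger_gap: 0.0245
```

>>> jog_arm(xyz=[[0, 0, 0.12]], angular=[[0, 0, 0]], grip=[1])

```text
time: 8.15
position: [0.5985, -0.1821, 0.16]
tcp_rot: [[-0.937, 0.35, 0.004], [0.35, 0.937, -0.002], [-0.005, -0.0, -1.0]]
contact_force: [-2.4, 1.6, 4.9]
finger_gap: 0.0245
```

Contact at TCP z = 0.1603, with a force proportional to the commanded step (about 7 N/mm). I'll raise it gently with a small tilt correction.

>>> jog_arm(xyz=[[0.05, 0, 0.17]], angular=[[0, 0.25, 0]], grip=[1])

```text
time: 8.28
position: [0.5985, -0.1821, 0.1598]
tcp_rot: [[-0.937, 0.35, 0.002], [0.35, 0.937, -0.001], [-0.002, -0.0, -1.0]]
contact_force: [-0.6, 1.1, 7.0]
finger_gap: 0.0248
```

>>> jog_arm(xyz=[[0, 0, 0.2]], angular=[[0, 0.1, 0]], grip=[1])

```text
time: 8.4
position: [0.5989, -0.1823, 0.1597]
tcp_rot: [[-0.937, 0.35, 0.003], [0.35, 0.937, -0.001], [-0.003, -0.0, -1.0]]
contact_force: [-3.3, 0.8, 8.7]
finger_gap: 0.0248
```

```bash
python3 look.py 7; python3 - <<'E'
from h import *
o=dict(position=np.zeros(3),tcp_rot=np.eye(3))
for k in "3467":
    c=load("w"+k);q,_=wcloud(c,o)
    m=(c["depth"]>0)&(q[...,2]>.015)&(q[...,2]<.0265)&(np.hypot(q[...,0],q[...,1])<.031)&(np.hypot(q[...,0],q[...,1])>.018)&(q[...,0]>0)
    p=q[m];A=np.c_[p[:,:2],np.ones(len(p))];print(k,m.sum(),np.median(p[:,2]).round(5),np.linalg.lstsq(A,p[:,2],rcond=None)[0].round(4))
E
```

```text
8.4 [ 0.59892676 -0.18229814  0.15965521] [[-0.9369, 0.3496, 0.0027], [0.3496, 0.9369, -0.0013], [-0.003, -0.0002, -1.0]] [-3.31  0.84  8.68]
0.073 0.082 1731 [ 0.5786 -0.1744  0.0753] 0.5941 -0.1802 0.0307
0.062 0.07 822 [ 0.576  -0.1735  0.0648] 0.5963 -0.1812 0.0337
sh z hist [34, 14, 26, 11, 4, 113, 904, 2259, 1853, 537, 112, 31, 35, 31, 21, 36, 15, 15] 0.0151 0.0274
3 4433 0.02059 [-0.0002 -0.0007  0.0206]
4 4443 0.02058 [-0.0016 -0.0001  0.0206]
6 4444 0.02061 [-0.0005 -0.      0.0206]
7 4435 0.02039 [-0.0131  0.0002  0.0206]
```

The tool has not slipped along the handle. It leans 13 mrad in the grip because the arm crept +x, and the cover is 0.8 mm lower. I'll shift back a little and press on.

>>> jog_arm(xyz=[[0.13, 0, 0.2]], angular=[[0, 0.15, 0]], grip=[1])

```text
time: 8.62
position: [0.5984, -0.1821, 0.1594]
tcp_rot: [[-0.937, 0.35, 0.003], [0.35, 0.937, -0.001], [-0.003, -0.0, -1.0]]
contact_force: [-1.6, 0.2, 8.4]
finger_gap: 0.0246
```

>>> jog_arm(xyz=[[0.08, 0, 0.25]], angular=[[0, 0.15, 0]], grip=[1])

```text
time: 8.75
position: [0.5985, -0.1821, 0.1594]
tcp_rot: [[-0.937, 0.35, 0.005], [0.35, 0.937, -0.002], [-0.005, -0.0, -1.0]]
contact_force: [-1.4, 0.2, 10.7]
finger_gap: 0.0247
```

>>> jog_arm(xyz=[[0.08, 0, 0.3]], angular=[[0, 0.3, 0]], grip=[1])

```text
time: 8.88
position: [0.5987, -0.1822, 0.1592]
tcp_rot: [[-0.937, 0.35, 0.004], [0.35, 0.937, -0.002], [-0.004, -0.0, -1.0]]
contact_force: [-1.7, 0.7, 12.0]
finger_gap: 0.025
```

```bash
cat > sl.py <<'E'
import sys
from h import *
o=dict(position=np.zeros(3),tcp_rot=np.eye(3))
for k in sys.argv[1:]:
    c=load("w"+k);q,_=wcloud(c,o)
    m=(c["depth"]>0)&(q[...,2]>.015)&(q[...,2]<.0265)&(np.hypot(q[...,0],q[...,1])<.031)&(np.hypot(q[...,0],q[...,1])>.018)&(q[...,0]>0)
    p=q[m];A=np.c_[p[:,:2],np.ones(len(p))];print(k,m.sum(),np.median(p[:,2]).round(5),np.linalg.lstsq(A,p[:,2],rcond=None)[0].round(4))
E
python3 look.py 8; python3 sl.py 8
```

```text
8.875 [ 0.59870414 -0.18223594  0.15920958] [[-0.9369, 0.3497, 0.004], [0.3497, 0.9369, -0.0018], [-0.0044, -0.0003, -1.0]] [-1.73  0.71 12.01]
0.073 0.082 1702 [ 0.5787 -0.1746  0.0748] 0.5929 -0.18 0.0303
0.062 0.07 856 [ 0.576  -0.1733  0.0648] 0.5958 -0.1811 0.0336
sh z hist [34, 35, 22, 3, 21, 364, 1790, 2477, 946, 151, 43, 36, 30, 32, 35, 13, 10, 1] 0.015 0.0285
8 4422 0.02044 [-0.0094 -0.0002  0.0206]
```

>>> jog_arm(xyz=[[0.1, 0, 0.34]], angular=[[0, 0.3, 0]], grip=[1])

```text
time: 9.1
position: [0.5989, -0.1823, 0.1589]
tcp_rot: [[-0.937, 0.35, 0.004], [0.35, 0.937, -0.002], [-0.004, -0.0, -1.0]]
contact_force: [-1.7, 1.0, 12.9]
finger_gap: 0.0246
```

>>> jog_arm(xyz=[[0.1, 0, 0.37]], angular=[[0, 0.3, 0]], grip=[1])

```text
time: 9.22
position: [0.5991, -0.1824, 0.1586]
tcp_rot: [[-0.937, 0.35, 0.004], [0.35, 0.937, -0.002], [-0.005, -0.0, -1.0]]
contact_force: [-2.0, 1.3, 13.0]
finger_gap: 0.025
```

>>> jog_arm(xyz=[[0.18, 0.03, 0.37]], angular=[[0, 0.3, 0]], grip=[1])

```text
time: 9.35
position: [0.5988, -0.1821, 0.1584]
tcp_rot: [[-0.937, 0.35, 0.005], [0.35, 0.937, -0.003], [-0.005, -0.001, -1.0]]
contact_force: [-1.4, -0.8, 12.6]
finger_gap: 0.0246
```

>>> jog_arm(xyz=[[0.15, 0.02, 0.37]], angular=[[0, 0.3, 0]], grip=[1])

```text
time: 9.48
position: [0.5988, -0.1821, 0.1582]
tcp_rot: [[-0.937, 0.35, 0.006], [0.35, 0.937, -0.003], [-0.007, -0.001, -1.0]]
contact_force: [-1.5, 0.8, 11.8]
finger_gap: 0.0245
```

>>> jog_arm(xyz=[[0.1, 0, 0.37]], angular=[[0, 0.5, 0]], grip=[1])

```text
time: 9.6
position: [0.5991, -0.1822, 0.1574]
tcp_rot: [[-0.937, 0.35, 0.003], [0.35, 0.937, -0.002], [-0.003, -0.001, -1.0]]
contact_force: [0.0, -0.2, 3.6]
finger_gap: 0.025
```

```bash
python3 look.py 9; python3 sl.py 9
```

```text
9.6 [ 0.59905049 -0.18224872  0.15736573] [[-0.9367, 0.3501, 0.0026], [0.3501, 0.9367, -0.0022], [-0.0032, -0.0011, -1.0]] [ 0.04 -0.23  3.59]
0.073 0.082 689 [ 0.5791 -0.1743  0.0735] 0.5931 -0.1802 0.03
0.062 0.07 1005 [ 0.5762 -0.1731  0.065 ] 0.5963 -0.181 0.0337
sh z hist [19, 25, 29, 13, 9, 91, 925, 2234, 1834, 552, 74, 38, 35, 35, 35, 29, 19, 8] 0.015 0.0277
9 4426 0.02054 [-0.0026  0.0003  0.0206]
```

View pics/w9.png

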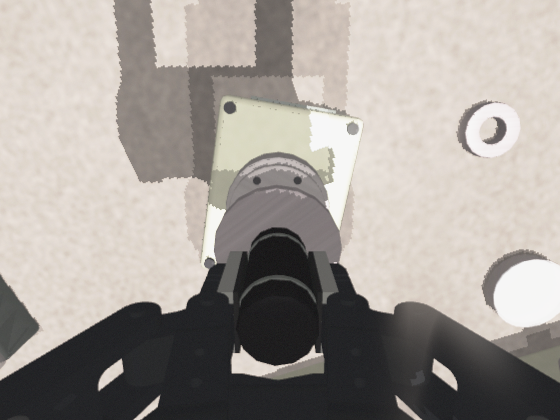

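The force let go (12 N down to about 4 N) while the TCP dropped 0.8 mm, so the click is under way. I'll feel for the rigid stop.

>>> jog_arm(xyz=[[0, 0, 0.15]], angular=[[0, 0.1, 0]], grip=[1])

```text
time: 9.82
position: [0.599, -0.1822, 0.1556]
tcp_rot: [[-0.937, 0.35, 0.001], [0.35, 0.937, -0.001], [-0.001, -0.001, -1.0]]
contact_force: [-2.7, 1.3, 8.2]
finger_gap: 0.025
```

>>> jog_arm(xyz=[[0.05, 0, 0.15]], angular=[[0, 0.1, 0]], grip=[1])

```text
time: 9.95
position: [0.5989, -0.1822, 0.1556]
tcp_rot: [[-0.937, 0.35, 0.001], [0.35, 0.937, -0.001], [-0.001, -0.001, -1.0]]
contact_force: [-3.9, 0.6, 7.3]
finger_gap: 0.0249
```

>>> jog_arm(xyz=[[0.05, 0, 0.15]], angular=[[0, 0.1, 0]], grip=[1])

```text
time: 10.07
position: [0.5989, -0.1822, 0.1556]
tcp_rot: [[-0.937, 0.35, 0.001], [0.35, 0.937, -0.002], [-0.002, -0.001, -1.0]]
contact_force: [-1.9, -0.1, 6.8]
finger_gap: 0.0251
```

```bash
python3 look.py 10; python3 sl.py 10
```

```text
10.075 [ 0.59886226 -0.18216734  0.15558932] [[-0.9367, 0.3501, 0.0012], [0.3501, 0.9367, -0.0015], [-0.0017, -0.001, -1.0]] [-1.88 -0.06  6.8 ]
0.062 0.07 1104 [ 0.5766 -0.173   0.0653] 0.5958 -0.1808 0.0335
sh z hist [28, 22, 28, 13, 12, 99, 961, 2296, 1792, 511, 81, 35, 39, 23, 32, 28, 19, 16] 0.015 0.0276
10 4439 0.02046 [-0.0075  0.0001  0.0206]
```

The rigid stop is reached: total travel is about 5 mm and the TCP holds steady at 0.1556. I'll lift straight off and check the cover.

>>> jog_arm(xyz=[[0, 0, -0.5], [0, 0, -2], [0, 0, -4], [0, 0, -4], [0, 0, 0]], angular=[[0, 0, 0], [0, 0, 0], [0, 0, 0], [0, 0, 0], [0, 0, 0]], grip=[1, 1, 1, 1, 1])

```text
time: 10.8
position: [0.5982, -0.1818, 0.2629]
tcp_rot: [[-0.937, 0.35, -0.003], [0.35, 0.937, 0.0], [0.003, -0.001, -1.0]]
contact_force: [-1.0, 0.1, -3.4]
finger_gap: 0.0246
```

```bash
python3 - <<'E'
from h import *
c=load("top0");P=cloud(c);z=P[...,2]
m=np.zeros(z.shape,np.uint8);m[185:250,155:222]=1
hs=cv2.cvtColor(c["pixels"],cv2.COLOR_RGB2HSV)
m&=((abs(z-.0755)<.0045)|(z>.08)).astype(np.uint8)
m&=(~((hs[...,0]>125)&(hs[...,0]<165)&(hs[...,1]>80))).astype(np.uint8)
n,l,s,_=cv2.connectedComponentsWithStats(m);i=1+np.argmax(s[1:,4])
cs=max(cv2.findContours((l==i).astype(np.uint8),0,cv2.CHAIN_APPROX_NONE)[0],key=len)[:,0].astype(float)
K=c["mtx"];d=np.c_[(cs[:,0]-K[0,2])/K[0,0],(cs[:,1]-K[1,2])/K[1,1],np.ones(len(cs))]@c["R"];C=-c["R"].T@c["t"]
X=C+d*((.075-C[2])/d[:,2])[:,None]
print(cv2.minAreaRect(X[:,:2].astype(np.float32)))
E
python3 look.py 11;python3 sl.py 11
```

```text
((0.5349307060241699, 0.19438335299491882), (0.09054848551750183, 0.09109959751367569), 27.50246810913086)
10.8 [ 0.59815701 -0.18175371  0.26286353] [[-0.9367, 0.3501, -0.0027], [0.3501, 0.9367, 0.0], [0.0025, -0.0009, -1.0]] [-0.99  0.08 -3.4 ]
0.073 0.082 10 [ 0.5884 -0.1792  0.0732] 0.5918 -0.1801 0.0275
0.062 0.07 682 [ 0.5817 -0.1751  0.066 ] 0.5971 -0.1815 0.0339
sh z hist [26, 27, 24, 15, 6, 175, 1242, 2561, 1423, 270, 57, 27, 36, 28, 29, 29, 13, 5] 0.015 0.0283
11 4427 0.02058 [ 0.001  -0.0009  0.0206]
```

View pics/s11.png

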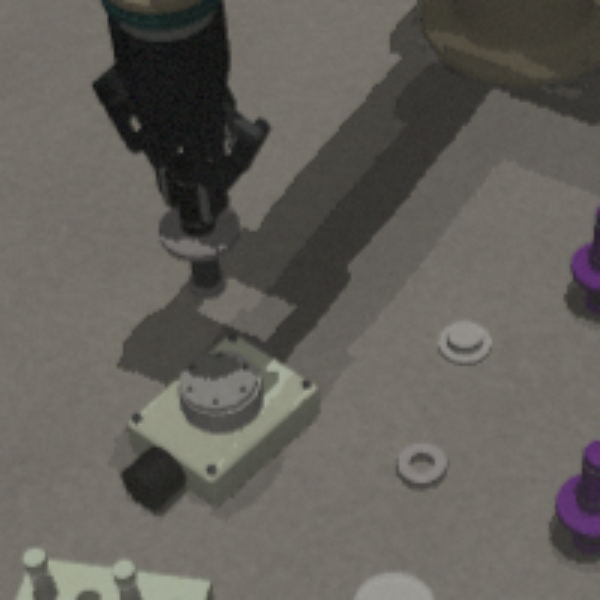

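The scene view shows the cover's flange down flat on the boss, with the tool lifted away. Next I carry it back and stop about 8 cm beside the stand to look.

>>> jog_arm(xyz=[[1.5, 2, 0], [2.8, 3.7, 0], [2.8, 3.7, 0], [2.8, 3.7, 0], [2.8, 3.7, 0], [2.8, 3.7, 0], [2.8, 3.7, 0], [0, 0, 0]], angular=[[0, 0, 0], [0, 0, 0], [0, 0, 0], [0, 0, 0], [0, 0, 0], [0, 0, 0], [0, 0, 0], [0, 0, 0]], grip=[1, 1, 1, 1, 1, 1, 1, 1])

```text
time: 11.9
position: [0.5012, 0.1179, 0.2383]
tcp_rot: [[-0.935, 0.352, -0.045], [0.352, 0.936, 0.006], [0.044, -0.01, -0.999]]
contact_force: [0.6, -0.4, -2.6]
finger_gap: 0.0245
```

```bash
python3 look.py 12; python3 sl.py 12; python3 - <<'E'
from h import *
from cell import r,vision
c=vision.read_camera("top");np.savez("top12.npz",**c);cv2.imwrite("pics/t12.png",c["pixels"][:,:,::-1])
for n in("top0","top12"):
    c=load(n);P=cloud(c);z=P[...,2];m=np.hypot(P[...,0]-.5975,P[...,1]+.183)<.024
    p=P[m];A=np.c_[p[:,0]-.5975,p[:,1]+.183,np.ones(len(p))];print(n,"cover plane",np.linalg.lstsq(A,p[:,2],rcond=None)[0].round(4))
    m=(np.hypot(P[...,0]-.5975,P[...,1]+.183)<.04)&(z>(.068 if n=="top12" else .073));print(cv2.minEnclosingCircle(P[m][:,:2].astype(np.float32)))
E
```

```text
11.9 [0.50116305 0.11792205 0.23828804] [[-0.935, 0.3517, -0.0452], [0.3518, 0.9361, 0.0061], [0.0445, -0.0102, -0.999]] [ 0.59 -0.38 -2.61]
0.062 0.07 242 [ 0.5678 -0.178   0.0653] 0.5713 -0.1798 0.0205
sh z hist [34, 22, 23, 11, 5, 78, 805, 2252, 1927, 565, 84, 27, 39, 41, 24, 32, 21, 11] 0.015 0.0277
12 4455 0.02057 [ 0.0036 -0.0016  0.0206]
top0 cover plane [0.0001 0.0013 0.0778]
((0.5974122285842896, -0.18342290818691254), 0.03105960413813591)
top12 cover plane [0.0148 0.0022 0.0728]
((0.5968972444534302, -0.18293853104114532), 0.03328525274991989)
```

View pics/w12.png

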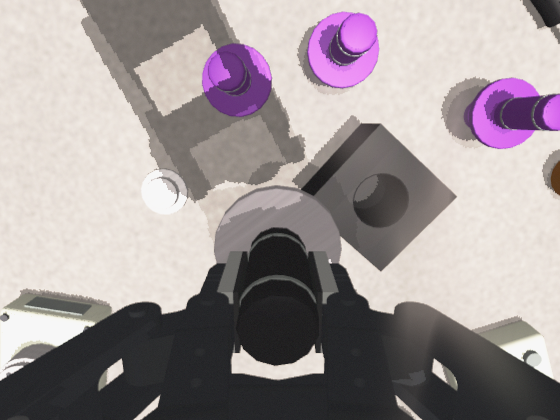

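The cover is 5.0 mm lower, so it is home. The wrist view shows the stand's empty hole at about (381,200); the gripper has tilted 2.6° and needs levelling. Now I measure the hole centre.

```bash
cat > hole.py <<'E'
import sys
from h import *
def hole(c,o):
    q,P=wcloud(c,o);z=P[...,2]
    m=((abs(z-.0745)<.005)&(c["depth"]>0)&(np.hypot(P[...,0]-.535,P[...,1]-.196)<.07)).astype(np.uint8)
    n,l,s,_=cv2.connectedComponentsWithStats(m);i=1+np.argmax(s[1:,4]);m=(l==i).astype(np.uint8)
    K=c["mtx"];T=c["tool_from_camera"];R=o["tcp_rot"]@T[:3,:3];C=o["tcp_rot"]@T[:3,3]+o["position"]
    def plane(cs,h=.075):
        d=np.c_[(cs[:,0]-K[0,2])/K[0,0],(cs[:,1]-K[1,2])/K[1,1],np.ones(len(cs))]@R.T
        return (C+d*((h-C[2])/d[:,2])[:,None])[:,:2].astype(np.float32)
    cs,h=cv2.findContours(m,cv2.RETR_CCOMP,cv2.CHAIN_APPROX_NONE)
    print("ztop",np.median(z[m>0]))
    for k,x in enumerate(cs):
        if len(x)<30: continue
        X=plane(x[:,0].astype(float))
        print("outer rect" if h[0][k][3]<0 else "hole circ",cv2.minAreaRect(X) if h[0][k][3]<0 else (cv2.minEnclosingCircle(X),cv2.fitEllipse(X)))
if __name__=="__main__":
    o=dict(position=np.array([0.50116305,0.11792205,0.23828804]),tcp_rot=np.array([[-0.935,0.3517,-0.0452],[0.3518,0.9361,0.0061],[0.0445,-0.0102,-0.999]]))
    hole(load("w12"),o)
    c=load("top12");P=cloud(c);m=np.hypot(P[...,0]-.5975,P[...,1]+.183)<.022;z=P[...,2][m];print("cover z pct",np.percentile(z,[2,10,50,90,98]).round(4))
E
python3 hole.py
```

```text
ztop 0.074081365254139
outer rect ((0.5340391397476196, 0.1961183249950409), (0.09073767066001892, 0.08972673118114471), 27.89333724975586)
hole circ (((0.5335580706596375, 0.19620047509670258), 0.023124955594539642), ((0.5335309505462646, 0.19579555094242096), (0.04380716383457184, 0.0446733757853508), 37.98916244506836))
cover z pct [0.0692 0.0705 0.0728 0.0751 0.0764]
```

>>> jog_arm(xyz=[[0, 2, -0.5], [-0.2, 4, 0], [-0.2, 2.4, 0]], angular=[[-0.6, -2.5, 0], [0, 0, 0], [0, 0, 0]], grip=[1, 1, 1])

```text
time: 12.42
position: [0.5385, 0.1882, 0.2419]
tcp_rot: [[-0.931, 0.365, -0.0], [0.365, 0.931, -0.002], [-0.0, -0.002, -1.0]]
contact_force: [0.4, -0.7, -3.7]
finger_gap: 0.0248
```

>>> jog_arm(xyz=[[0, 0, 0]], angular=[[0, 0, 0]], grip=[1])

```text
time: 12.55
position: [0.539, 0.1879, 0.2407]
tcp_rot: [[-0.931, 0.365, -0.002], [0.365, 0.931, -0.003], [0.001, -0.003, -1.0]]
contact_force: [-0.8, -0.5, -2.8]
finger_gap: 0.0242
```

>>> jog_arm(xyz=[[0.7, 0.55, 0], [0, 0, 2], [0, 0, 3]], angular=[[-0.2, 0, 0], [0, 0, 0], [0, 0, 0]], grip=[1, 1, 1])

```text
time: 12.92
position: [0.5352, 0.1932, 0.1918]
tcp_rot: [[-0.929, 0.369, 0.004], [0.369, 0.93, 0.001], [-0.003, 0.003, -1.0]]
contact_force: [0.3, -0.4, -3.5]
finger_gap: 0.0246
```

>>> jog_arm(xyz=[[0, 0, 1]], angular=[[0, 0, 0]], grip=[1])

```text
time: 13.05
position: [0.5341, 0.1923, 0.1798]
tcp_rot: [[-0.929, 0.37, 0.0], [0.37, 0.929, 0.001], [-0.0, 0.001, -1.0]]
contact_force: [0.3, -0.3, -3.2]
finger_gap: 0.0247
```

>>> jog_arm(xyz=[[0.1, 0.33, 0.5]], angular=[[0, 0, 0]], grip=[1])

```text
time: 13.18
position: [0.5344, 0.1953, 0.1751]
tcp_rot: [[-0.929, 0.371, 0.001], [0.371, 0.929, 0.001], [-0.0, 0.001, -1.0]]
contact_force: [0.9, -1.0, -3.4]
finger_gap: 0.0248
```

```bash
python3 look.py 13|head -1; python3 - <<'E'
import cv2;from h import *
c=load("s13");p=c["pixels"][150:245,330:410,::-1];cv2.imwrite("pics/s13z.png",cv2.resize(p,None,fx=6,fy=6,interpolation=cv2.INTER_CUBIC))
E
```

```text
13.175 [0.53442155 0.1953174  0.1751017 ] [[-0.9287, 0.3708, 0.0006], [0.3708, 0.9287, 0.0007], [-0.0003, 0.0009, -1.0]] [ 0.85 -0.96 -3.4 ]
```

View pics/s13z.png

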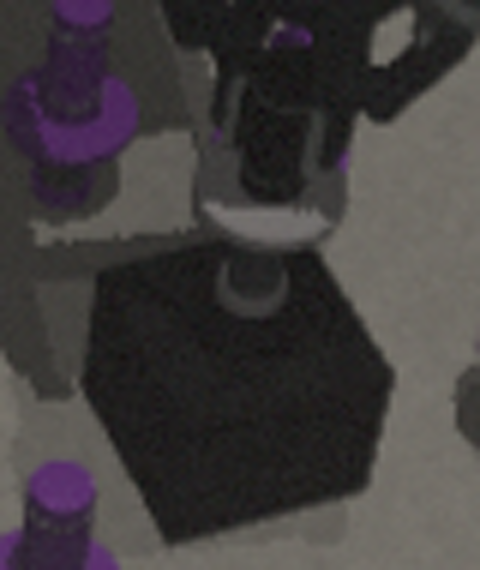

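The scene view shows the foot at crop (252,285), just above and over the hole. I'll descend with short rows.

>>> jog_arm(xyz=[[0, 0, 1], [0, 0, 1]], angular=[[0, 0, 0], [0, 0, 0]], grip=[1, 1])

```text
time: 13.52
position: [0.5354, 0.1962, 0.1563]
tcp_rot: [[-0.929, 0.37, 0.004], [0.37, 0.929, 0.002], [-0.003, 0.003, -1.0]]
contact_force: [-0.1, -0.1, -4.1]
finger_gap: 0.0246
```

>>> jog_arm(xyz=[[0, 0, 1]], angular=[[0, 0, 0]], grip=[1])

```text
time: 13.65
position: [0.5355, 0.1962, 0.1457]
tcp_rot: [[-0.929, 0.37, 0.004], [0.37, 0.929, 0.002], [-0.003, 0.003, -1.0]]
contact_force: [0.4, -0.0, -3.9]
finger_gap: 0.0246
```

Inside the hole with no contact. I'll continue to the seat, at TCP z of about 0.1036.

>>> jog_arm(xyz=[[0.1, 0, 1.2], [0, 0, 1.2]], angular=[[0, 0.2, 0], [0, 0, 0]], grip=[1, 1])

```text
time: 13.9
position: [0.5344, 0.1967, 0.1198]
tcp_rot: [[-0.929, 0.37, 0.001], [0.37, 0.929, 0.003], [0.001, 0.003, -1.0]]
contact_force: [-0.8, -0.4, -3.6]
finger_gap: 0.0244
```

>>> jog_arm(xyz=[[0, 0, 1]], angular=[[0, 0, 0]], grip=[1])

```text
time: 14.02
position: [0.5342, 0.1966, 0.1087]
tcp_rot: [[-0.929, 0.37, -0.0], [0.37, 0.929, 0.003], [0.001, 0.003, -1.0]]
contact_force: [-0.1, -0.4, -3.5]
finger_gap: 0.0245
```

>>> jog_arm(xyz=[[0, 0, 0.35]], angular=[[0, 0, 0]], grip=[1])

```text
time: 14.15
position: [0.5338, 0.1965, 0.104]
tcp_rot: [[-0.929, 0.37, -0.002], [0.37, 0.929, 0.003], [0.002, 0.002, -1.0]]
contact_force: [0.3, 0.8, -2.7]
finger_gap: 0.0247
```

>>> jog_arm(xyz=[[0, 0, 0.15]], angular=[[0, 0, 0]], grip=[1])

```text
time: 14.28
position: [0.5338, 0.1966, 0.1027]
tcp_rot: [[-0.929, 0.37, -0.002], [0.37, 0.929, 0.003], [0.002, 0.002, -1.0]]
contact_force: [-4.2, -0.6, 4.7]
finger_gap: 0.0249
```

>>> jog_arm(xyz=[[0, 0, 0.12]], angular=[[0, 0, 0]], grip=[1])

```text
time: 14.4
position: [0.5342, 0.1968, 0.1027]
tcp_rot: [[-0.929, 0.37, -0.0], [0.37, 0.929, 0.003], [0.001, 0.003, -1.0]]
contact_force: [-4.2, -0.8, 5.3]
finger_gap: 0.0248
```

Seated at z = 0.1027, the same as at the grasp. Opening the gripper.

>>> jog_arm(xyz=[[0, 0, 0], [0, 0, 0], [0, 0, 0], [0, 0, 0], [0, 0, 0]], angular=[[0, 0, 0], [0, 0, 0], [0, 0, 0], [0, 0, 0], [0, 0, 0]], grip=[0, 0, 0, 0, 0])

```text
time: 15.02
position: [0.5357, 0.1971, 0.1047]
tcp_rot: [[-0.929, 0.37, 0.005], [0.37, 0.929, 0.004], [-0.003, 0.006, -1.0]]
contact_force: [0.9, -0.3, 0.4]
finger_gap: 0.0853
```

>>> jog_arm(xyz=[[0, 0, -1.5], [0, 0, -3], [0, 0, -4], [0, 0, -4], [3, 0, -2], [4, 0, 0], [0, 0, 0]], angular=[[0, 0, 0], [0, 0, 0], [0, 0, 0], [0, 0, 0], [0, 0, 0], [0, 0, 0], [0, 0, 0]], grip=[0, 0, 0, 0, 0, 0, 0])

```text
time: 15.9
position: [0.4686, 0.2229, 0.2618]
tcp_rot: [[-0.929, 0.371, 0.011], [0.371, 0.929, 0.007], [-0.007, 0.011, -1.0]]
contact_force: [0.5, -0.1, -0.4]
finger_gap: 0.0854
```

```bash
python3 - <<'E'
from h import *
from cell import r,vision
o=r.get_obs();print(o["time"],o["position"],o["finger_gap"],o["contact_force"])
c=vision.read_camera("wrist");cv2.imwrite("pics/w14.png",c["pixels"][:,:,::-1])
q,P=wcloud(c,o);z=P[...,2]
near=np.hypot(P[...,0]-.5335,P[...,1]-.196)<.05
for a,b in((.138,.155),(.079,.087)):
    m=near&(z>a)&(z<b)&(c["depth"]>0)
    if m.sum()>9:
        p=P[m];A=np.c_[p[:,:2],np.ones(len(p))];print(m.sum(),np.median(p[:,2]),cv2.minEnclosingCircle(p[:,:2].astype(np.float32)),np.linalg.lstsq(A,p[:,2],rcond=None)[0].round(3))
t=vision.read_camera("top");cv2.imwrite("pics/t14.png",t["pixels"][:,:,::-1])
P=cloud(t);m=np.hypot(P[...,0]-.5975,P[...,1]+.183)<.024;p=P[m];A=np.c_[p[:,0]-.5975,p[:,1]+.183,np.ones(len(p))];print("cover plane",np.linalg.lstsq(A,p[:,2],rcond=None)[0].round(4))
E
```

```text
15.9 [0.46859755 0.22286519 0.26180977] 0.08541432491029453 [ 0.48872773 -0.13396526 -0.38557736]
887 0.1457374715476985 ((0.5321170687675476, 0.197955921292305), 0.013100295327603817) [ 0.107 -0.041  0.097]
1963 0.08203804918260796 ((0.5324394106864929, 0.19812029600143433), 0.030224697664380074) [ 0.004 -0.003  0.081]
cover plane [-0.0086 -0.0008  0.0728]
```

View pics/w14.png

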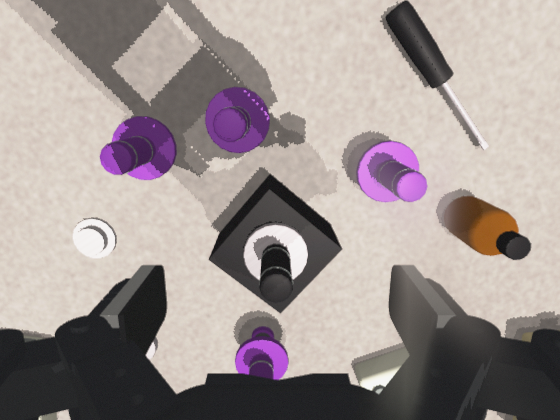

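View pics/t14.png

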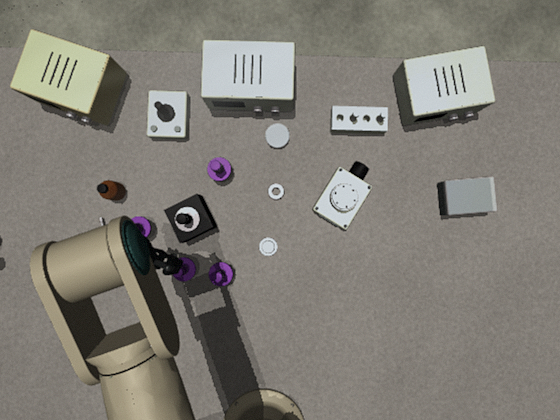

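The tool stands upright in the stand: shoulder top at z = 0.082, about 2 mm from the hole centre, handle axis in line with the shoulder. The cover is home and the bystanders are where they were. Handing in.

```bash
python3 -c "
from cell import r
print(r.job_done())"
```

```text
the job is handed in; nothing more can be done
None
```

I pressed the cover home with the seating tool, put the tool back in its stand and handed the job in at about 16 s of the 45 s. No verdict was reported.

- **Pressing:** I moved down in small steps from first contact. The force at the cover rose to about 16 N. It then let go, and the cover dropped onto the rigid stop after about 5 mm of total travel. The highest reading at the end of any step was about 16 N, well under the 50 N limit. The tool leaned at most about 0.015 rad where I measured it.
- **Cover:** The top camera shows its upper face went from 77.8 mm to 72.8 mm, a drop of 5.0 mm. That puts it about 6.8 mm above the rim by that camera, or about 6 mm once its 0.8 mm starting offset is removed. It is still centred.
- **Tool:** It is released and upright in its stand, about 2 mm from the hole's centre. The shoulder's top measured 82 mm, against 83 mm expected.
- **Surroundings:** The gripper is open and clear of everything. In the last top view the bystanders look unmoved where visible. The screwdriver, hidden there by the arm, shows in the wrist view.

**Disagreements:** The wrist and top cameras differed by 2–3 mm in y, so I relied on the wrist camera for alignment. Two fits of the cover's tilt gave 0.015 and then -0.009 rad, which I put down to depth noise; the limit is 0.05 rad.

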